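Uncap the bench dust port

TASK

Open the bench's dust port: squeeze the two tabs of its cap together and, keeping them squeezed, turn the cap anticlockwise (seen from above) until it comes gently up against its stop, then lift it straight off. Park the cap upright in its wooden holder, plug fully home in the hole, and let go. Do not force the cap against the port or the holder, and leave the other things on the bench where they are.

Things in the scene. Friction and masses are not known exactly. Their poses are not given: they have to be found in the camera images.
- dust_port: aluminium dust port, fixed: round flange 144 mm across, on it a housing 120 mm across and 28 mm high, with four small keeper blocks on the rim, 37 mm high. Origin on its axis at the bench top, z up. The cap starts locked in it, cap axes along the port's. More than 45 N between cap and port damages them; turned against keepers or stop, or lifted too soon, the cap meets rigid metal
- port_seat (a point): centre of the seat the cap's disc lies on, 14 mm above the bench, with a 44 mm bore; the plug has 2 mm play all round, also when turning. A steel ring in the housing overhangs the cap's lugs by 5 mm (2 mm play in height), with two gaps to let them out and a stop at the end of each
- cap_lug (a point): tip of one of the cap's two lugs, on the cap's x axis 44 mm from its axis (the other opposite; 14 mm wide, 6 thick). The stop comes 29 to 60 degrees anticlockwise of the locked position, set differently from port to port and not among the readings: feel for it. The lugs can leave only within about 4 degrees of the stop; ease off the stop before lifting
- port_cap: round black plastic cap, 72 mm across, 8 mm thick, about 240 g, with a plug 40 mm across and 10 mm deep below. Origin on the axis at the disc's underside, z up. Two upright grey tabs on its y axis, at +y and -y: plates 24 mm wide along x, 7 mm thick, z = 9 to 62 mm, 58 mm over their outer faces at rest, 42 mm fully squeezed
- cap_grip (a point): midway between the tabs, 46 mm above the disc's underside: the height to grip them, across their outer faces. Keep fingertips above 24 mm over the disc's underside: below, at 15 to 21 mm, each tab has a pawl 8 mm wide reaching 45 mm out from the axis, held between two keeper blocks 11 mm apart
- tab_a (a joint): squeeze of the tab at the cap's +y side, m: 0 at rest, 0.008 fully in; its pawl is clear of the keepers beyond 0.005. Sprung outward: 4 N at rest, 12 N fully in
- tab_b (a joint): the same for the tab at the cap's -y side
- cap_holder: wooden holder, fixed: square block 80 x 80 x 16 mm with a round through hole 44 mm across in its middle. Origin at the centre of its underside, on the bench, z up. With the cap home the plug is in the hole and the disc lies on the block, cap origin 16 mm above the bench. More than 45 N between cap and holder is too much
- screwdriver_stub: stubby screwdriver with a black handle, 101 mm long, lying loose; bystander
- masking_tape: roll of masking tape, 110 mm across, lying flat, loose; bystander
- block_plane: block plane, 165 mm long and 66 mm high, loose; bystander
- screw_jar: glass jar with a lid, 66 mm across and 88 mm high, loose; bystander
- nail_jar: glass jar with a lid, 66 mm across and 88 mm high, loose; bystander
Mind the look-alikes: they are no part of the job. There is more than one size of the cap_holder; the job needs the largest.

How it is judged (in metres and radians):
On the way, in this order (a step that is already met when the one before it is completed fails the run):
1. both tabs are squeezed in past their release while the cap is still in its locked position (value of joint each of tab_a, tab_b above 0.005 m and angle between the x axis of port_cap and the x axis of dust_port, either way round below 0.15 rad), for 0.1 s.
2. with both tabs still squeezed the cap is turned at least 24 degrees from its locked position, down on its seat (angle between the x axis of port_cap and the x axis of dust_port, either way round above 0.42 rad and z of port_cap in the frame of dust_port below 0.02 m and horizontal distance between port_cap and dust_port below 0.006 m and value of joint each of tab_a, tab_b above 0.005 m), for 0.1 s.
3. the cap is lifted clear of the port (z of port_cap in the frame of dust_port above 0.045 m), for 0.1 s.
At the end, for the whole second after the job is handed in: the cap stands upright (within 3.5 degrees) and at rest in the wooden holder, its plug in the hole (axis within 5 mm of the hole's) and its disc down on the block (within 2.5 mm), released (horizontal distance between port_cap and cap_holder below 0.005 m and z of port_cap in the frame of cap_holder between 0.013 and 0.0185 m and angle between port_cap's own z axis and vertical below 0.06 rad and linear speed of port_cap below 0.01 m/s); the robot touches nothing.
It fails at once if cap forced against the port with more than 45 N (contact force between port_cap and dust_port above 45 N).
It fails at once if cap pushed or dropped on the holder with more than 45 N (contact force between port_cap and cap_holder above 45 N).
It fails at once if a bystander moved more than 30 mm (distance of any of screwdriver_stub, masking_tape, block_plane, screw_jar, nail_jar from where it was at the start of the episode above 0.03 m).
It also fails if it takes over 64 s, if anything falls off the work surface, if the arm or the gripper's body presses on something with over 40 N, if the wrist force passes 120 N, or if a joint passes its speed limit or range.

ROBOT

A 6-joint arm with a two-finger parallel gripper is mounted at the origin on a cart in front of the work surface, level with it; the furniture and walls round the work are solid. World frame = base frame: x ahead of the robot, y to its left, z up, the work surface at z = 0. Lengths are in mm, angles in rad, forces in N, time in s.
With the tool pointing down it reaches from about 400 to 825 mm from the base axis. Payload 7 kg.
Tool frame: the origin (TCP) lies at the very end of the fingers, on their centre line; the grasp point (between the pads) lies 19 mm behind it; z points along the fingers, y is the line along which they close (so a half turn about z gives the same grasp; the last joint's range is limited). The gripper opens to 85 mm and grips with 20 to 120 N. Pads are 22 mm wide; open, the fingers measure 114 mm over their backs; the gripper's body (76 mm by 85 mm) begins 54 mm behind the grasp point. The pads swing forward as they close: fully open they stand 13 mm farther back than shut.
Start: joints at [-0.852, 0.359, 0.012, 0, -1.224, -0.288], TCP at [281.85, -613.315, 231.302] pointing down, gripper open.
Joint ranges: [-3.07, 3.07], [-1.43, 2.12], [-1.02, 1.25], [-3.03, 1.67], [-3.05, -0], [-3.03, 3.03]. Speed limits (rad/s): [2.39, 2.39, 3.01, 3.14, 3.14, 3.14].

INTERFACE

Orientations are given as a unit quaternion [x, y, z, w].
In Python, from rig import arm, kin, imaging gives the robot as it stands. The module is installed in compiled form; this text tells all that it offers. Calls block until the motion is done:
- arm.movep(position, orientation): joint-space move of the TCP to a pose.
- arm.servo_line(position, frame=None, feed=150, until_force=None): straight line of the TCP; frame=None keeps the orientation; feed is the mean speed in mm/s. With until_force (N) it stops when the force on the tool has changed by that much, and returns True; else False.
- arm.move_joints(angles): joint-space move.
- arm.release() and arm.gripper_close(grip_force=None): open the fingers fully, or close them until they stop; grip_force is the grip in N (None keeps the last).
- arm.hold(seconds).
- kin.ik(position, orientation): joint angles nearest the present ones, or None.
- imaging.read_camera(name): name is "scene" or "top"; returns (picture, depth): 480x640x3 uint8, red, green, blue; 480x640 float32, mm along the optical axis (not along the pixel's ray), 0 where there is no reading.
- imaging.calibration(name): a dict with "fx", "fy", "cx", "cy" (pixels), "k1" (the pictures are not rectified: a ray, as slopes to the right and down, at radius r is drawn at 1 + k1 r^2 times it, then the intrinsics apply), "R" (3x3) and "t" (3): a world point X has camera coordinates R X + t. Camera axes: x right, y down, z forward; pixel columns grow to the right and rows downward; lengths in mm; the calibration is good to about 2 mm. A picture is of the moment at which its call begins. calibration takes no time and is no camera call.
A pose or a line that the arm cannot do raises arm.MotionError and nothing moves.
- arm.finish_job(): hands the job in; it is judged then, once.
Readings, each from a call of its own:
- arm.read_clock(): time.
- arm.read_joint_positions(): joint angles.
- arm.read_qd(): joint speeds.
- arm.read_joint_torque(): joint torques, N m.
- arm.read_position(): TCP position.
- arm.read_tool_rot(): TCP orientation.
- arm.read_wrist_force(): force on the tool from outside, world axes, zero at the start.
- arm.read_wrist_torque(): the same for the moment, N m.
- arm.read_width(): opening from 0.0 (shut) to 1.0 (fully open).
- arm.read_gripper_force(): force on a finger pad.
Only numpy, scipy, OpenCV 4.12 (cv2) and the standard library are available. Lean on these libraries where they do the work, as an engineer would, in place of code of your own. Each camera call takes 0.05 s, during which the arm holds its last target. There are 200 camera calls.

## Working session

There is one attempt and no reset: what is moved stays moved. The work goes in short steps, each a Python script; the robot and the scene stay as the last script left them, time stands still between calls to the robot, and variables do not carry over. Pictures are saved under pics/ and viewed, at most 10 in all, crops included, and the job is handed in when it is done.

```bash
mkdir -p pics
python3 - <<'E'
from rig import arm,imaging
import cv2,numpy as np
for n in("top","scene"):
    p,d=imaging.read_camera(n);cv2.imwrite(f"pics/{n}.png",p[:,:,::-1]);np.savez(f"{n}.npz",p=p,d=d)
    print(n,imaging.calibration(n))
print(arm.read_clock(),arm.read_tool_rot(),arm.read_wrist_force())
E
```

```text
top {'fx': 588.2323210512784, 'fy': 588.2323210512784, 'cx': 320.8562726834226, 'cy': 239.4704316930976, 'k1': -0.05571664153318925, 'R': array([[ 0.00814235, -0.99993555,  0.00791221],
       [-0.99520466, -0.00887461, -0.09741117],
       [ 0.09747511, -0.00708111, -0.99521277]]), 't': array([ -81.9979543 ,  557.45593986, 1432.70287126])}
scene {'fx': 600.3989708873239, 'fy': 600.3989708873239, 'cx': 320.6746544702633, 'cy': 243.4935901229156, 'k1': -0.051436489655633855, 'R': array([[-0.82598653, -0.56339564,  0.01821013],
       [-0.43443488,  0.61566934, -0.65743259],
       [ 0.35918323, -0.55094158, -0.75329329]]), 't': array([ 434.73490679,  345.86923622, 1213.82718585])}
0.1 [-2.13686011e-01  9.76902097e-01  7.25941832e-04 -2.33965939e-04] [-0.22410956  0.93015613 -0.02967429]
```

View pics/top.png

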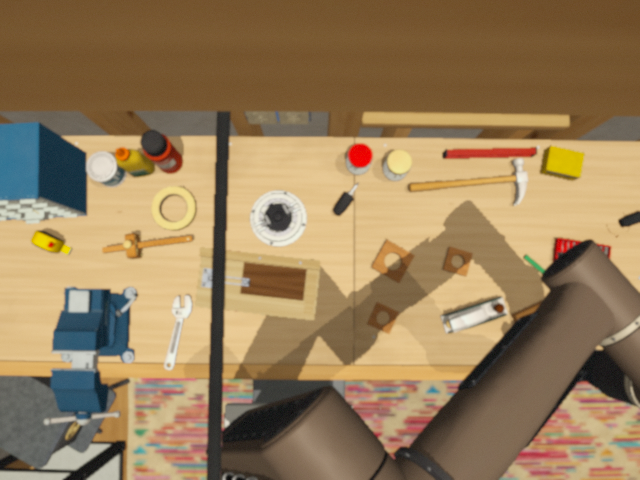

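View pics/scene.png

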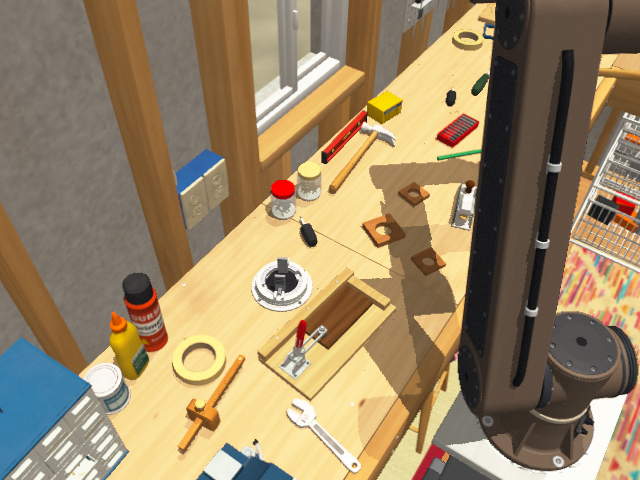

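The port with its cap is at top-view (278,217). There are three holder look-alikes at (392,261), (457,262) and (383,317). The one at (392,261) looks largest; I'll confirm that by measurement and in one enlarged crop.

```bash
cat > h.py <<'E'
import numpy as np,cv2
from rig import imaging
def ray(n,uv,z):
    c=imaging.calibration(n);K=np.array([[c['fx'],0,c['cx']],[0,c['fy'],c['cy']],[0,0,1]])
    q=cv2.undistortPoints(np.array(uv,float).reshape(-1,1,2),K,np.array([c['k1'],0,0,0,0.])).reshape(-1,2)
    d=np.c_[q,np.ones(len(q))]@c['R'];o=-c['R'].T@c['t']
    return o+d*((z-o[2])/d[:,2])[:,None]
def pix(n,X):
    c=imaging.calibration(n);K=np.array([[c['fx'],0,c['cx']],[0,c['fy'],c['cy']],[0,0,1]])
    return cv2.projectPoints(np.array(X,float).reshape(-1,1,3),cv2.Rodrigues(c['R'])[0],np.array(c['t'],float),K,np.array([c['k1'],0,0,0,0.]))[0].reshape(-1,2)
def cloud(n,d,u0,u1,v0,v1):
    c=imaging.calibration(n);K=np.array([[c['fx'],0,c['cx']],[0,c['fy'],c['cy']],[0,0,1]])
    v,u=np.mgrid[v0:v1,u0:u1];z=d[v0:v1,u0:u1].ravel().astype(float)
    q=cv2.undistortPoints(np.c_[u.ravel(),v.ravel()].astype(float).reshape(-1,1,2),K,np.array([c['k1'],0,0,0,0.])).reshape(-1,2)
    X=(np.c_[q,np.ones(len(q))]*z[:,None]-c['t'])@c['R']
    return X[z>0]
E
python3 - <<'E'
from h import *
T=np.load("top.npz");S=np.load("scene.npz")
# holders: dark-brown sat mask
for n,D in(("top",T),("scene",S)):
    hsv=cv2.cvtColor(D['p'],cv2.COLOR_RGB2HSV)
    for u,v in ([(392,261),(457,262),(383,317)] if n=="top" else [(383,230),(414,194),(428,262)]):
        X=cloud(n,D['d'],u-35,u+35,v-35,v+35)
        b=X[(X[:,2]>10)&(X[:,2]<24)]
        r=cv2.minAreaRect(b[:,:2].astype(np.float32))
        print(n,(u,v),len(b),np.median(b[:,2]).round(1),np.round(r[0],1),np.round(r[1],1),r[2])
    u,v=(278,217) if n=="top" else (282,283)
    X=cloud(n,D['d'],u-40,u+40,v-48,v+40)
    for lo,hi in((23,27),(26,33),(33,41),(60,70),(70,80)):
        b=X[(X[:,2]>lo)&(X[:,2]<hi)]
        if len(b)>4:
            r=cv2.minAreaRect(b[:,:2].astype(np.float32));print(n,lo,hi,len(b),np.round(r[0],1),np.round(r[1],1),round(r[2],1),'med',np.median(b,0).round(1))
a=cv2.resize(T['p'][170:340,230:490],(780,510),interpolation=cv2.INTER_CUBIC)
cv2.imwrite("pics/c1.png",a[:,:,::-1])
a=cv2.resize(S['p'][245:320,235:330],(760,600),interpolation=cv2.INTER_CUBIC)
cv2.imwrite("pics/c2.png",a[:,:,::-1])
a=cv2.resize(T['p'][182:252,238:318],(686,600),interpolation=cv2.INTER_CUBIC)
cv2.imwrite("pics/c3.png",a[:,:,::-1])
E
```

```text
top (392, 261) 760 15.2 [ 492.2 -248.2] [ 80.7 114.9] 60.35503387451172
top (457, 262) 321 13.0 [ 499.5 -447.1] [117.2  62.7] 71.50932312011719
top (383, 317) 336 12.8 [ 384.2 -265.7] [104.9 130.3] 61.25889205932617
top 23 27 506 [615.2  32.7] [118.7 114.9] 0.7 med [614.9  30.2  25. ]
top 26 33 540 [605.   60.4] [118.4 173.7] 19.8 med [611.2  33.2  28.4]
top 33 41 219 [581.3  50.2] [104.4 176.9] 70.3 med [604.6  41.6  36.5]
top 60 70 8 [609.7  28.5] [17.  56.7] 22.5 med [617.4  10.5  65.9]
top 70 80 53 [614.5  31.9] [23.1 58.4] 28.6 med [616.7  17.5  75.2]
scene (383, 230) 643 13.7 [ 499.4 -272.7] [140.9 235.7] 28.235904693603516
scene (414, 194) 313 12.8 [ 504.5 -357.3] [187.5  70.9] 89.5202865600586
scene (428, 262) 336 12.3 [ 409.5 -247. ] [ 62.8 161.2] 66.71752166748047
scene 23 27 578 [607.   22.1] [144.9 259.9] 39.0 med [607.3  44.9  25.2]
scene 26 33 609 [605.1  25.9] [142.7 261.3] 40.4 med [592.3  58.8  28. ]
scene 33 41 295 [567.9  45.4] [104.3 181.3] 61.0 med [516.4  66.5  38.6]
scene 60 70 61 [614.3  35.8] [23.7 62. ] 29.3 med [617.   19.4  64.4]
scene 70 80 69 [614.6  36.4] [23.  62.9] 32.0 med [609.1  53.1  72.9]
```

View pics/c1.png

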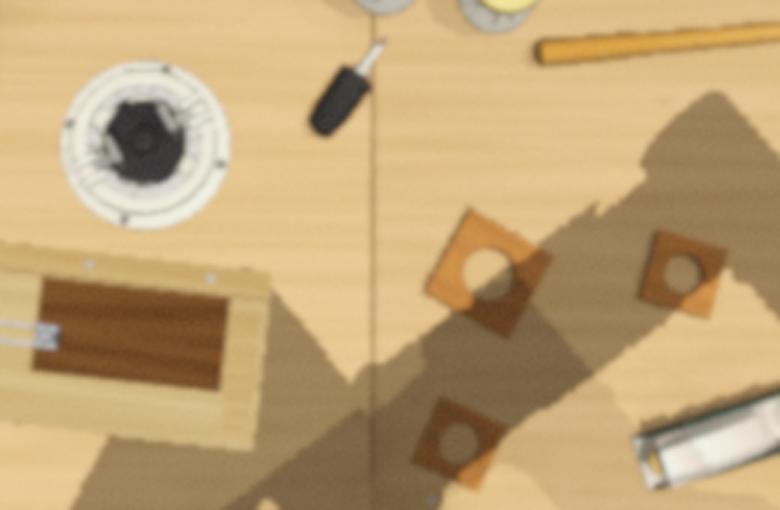

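View pics/c2.png

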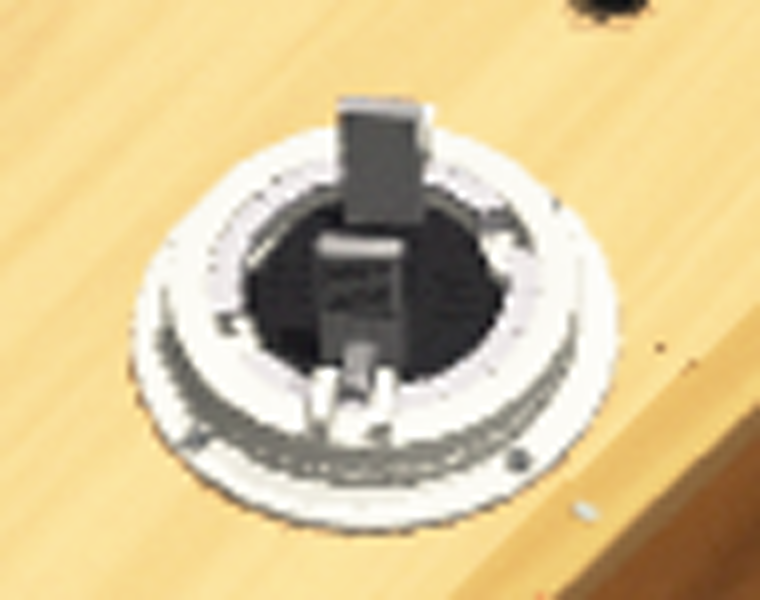

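View pics/c3.png

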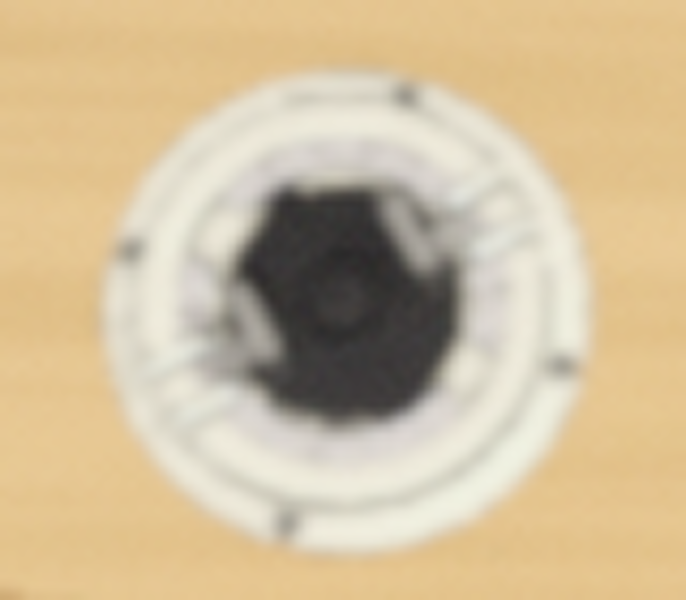

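The crops show four things:
- The port has its tabs at about 2 and 8 o'clock in the top view.
- The holder at (392,261) is clearly larger than the other two (about 80 mm against about 60 mm), so it is the one meant.
- The pawls sit between their keeper pairs along the tab axis.
- The plane and the jars are well away from the work.

Next I'll refine the poses.

Run:
```python
from h import *
def big(m,u,v):
    n,l,s,c=cv2.connectedComponentsWithStats(m.astype(np.uint8));
    i=1+np.argmin(np.hypot(*(c[1:]-[u,v]).T)+1e3*(s[1:,4]<60));return l==i
for n,h,p in(("top",(392,261),(278,217)),("scene",(383,230),(282,283))):
    D=np.load(n+".npz");P=D['p'];hsv=cv2.cvtColor(P,cv2.COLOR_RGB2HSV).astype(int)
    u,v=h;sub=hsv[v-32:v+32,u-32:u+32];
    C=cv2.cvtColor(P,cv2.COLOR_RGB2LAB)[v-32:v+32,u-32:u+32].astype(int)
    m=big(cv2.morphologyEx(((sub[...,1]>140)&(sub[...,0]<17)).astype(np.uint8),cv2.MORPH_OPEN,np.ones((2,2))),32,32)
    cs,hr=cv2.findContours(m.astype(np.uint8),cv2.RETR_CCOMP,cv2.CHAIN_APPROX_NONE)
    for c in cs:
        if cv2.contourArea(c)<40: continue
        X=ray(n,c.reshape(-1,2)+[u-32,v-32],8)[:,:2].astype(np.float32)
        r=cv2.minAreaRect(X);M=cv2.moments(X.reshape(-1,1,2));print(n,"holder",np.round(r[0],1),np.round(r[1],1),round(r[2],1),"centroid",round(M['m10']/M['m00'],1),round(M['m01']/M['m00'],1))
    # flange outline: low saturation
    u,v=p;sub=hsv[v-45:v+45,u-45:u+45]
    m=big(cv2.morphologyEx((sub[...,1]<55).astype(np.uint8),cv2.MORPH_CLOSE,np.ones((3,3))),45,45)
    cs,_=cv2.findContours(m.astype(np.uint8),cv2.RETR_EXTERNAL,cv2.CHAIN_APPROX_NONE)
    c=max(cs,key=cv2.contourArea);X=ray(n,c.reshape(-1,2)+[u-45,v-45],4)[:,:2].astype(np.float32)
    print(n,"flange",cv2.fitEllipse(X))
    X=cloud(n,D['d'],u-45,u+45,v-48,v+45)
    X=X[np.hypot(X[:,0]-614,X[:,1]-33)<68]
    b=X[(X[:,2]>25)&(X[:,2]<31)];print("housing",cv2.minEnclosingCircle(b[:,:2].astype(np.float32)))
    b=X[X[:,2]>68]; 
    _,l,c=cv2.kmeans(b[:,:2].astype(np.float32),2,None,(3,50,.01),5,0)
    cc=[(b[l[:,0]==i,:2].max(0)+b[l[:,0]==i,:2].min(0))/2 for i in(0,1)];d=c[0]-c[1]
    print("tabs",c.tolist(),cc,"mid",c.mean(0),(cc[0]+cc[1])/2,"ang",np.degrees(np.arctan2(d[1],d[0])),np.linalg.norm(d),b[:,2].max())
    for i in(0,1):print(cv2.minAreaRect(b[l[:,0]==i,:2].astype(np.float32)))
```

```text
top holder [ 505.  -260.2] [80.7 80.5] 61.0 centroid 505.0 -260.1
top holder [ 507.6 -256.8] [56.9 47.6] 54.3 centroid 505.5 -257.9
top flange ((614.5733032226562, 31.32175636291504), (141.60885620117188, 141.9685516357422), 151.28173828125)
housing ((614.7013549804688, 32.23908233642578), 59.72908020019531)
tabs [[601.8746948242188, 54.45307540893555], [627.2688598632812, 10.239213943481445]] [array([602.12676712,  54.55723886]), array([626.66868346,  10.23239737])] mid [614.5718    32.346146] [614.39772529  32.39481811] ang 119.870834 50.987537 84.02731826784077
((602.1408081054688, 54.59088897705078), (23.007537841796875, 6.509653091430664), 27.19146728515625)
((627.0217895507812, 9.685380935668945), (22.32084083557129, 7.16080904006958), 31.638418197631836)
scene holder [ 501.8 -251.9] [88.6 90.9] 60.6 centroid 502.1 -252.1
scene holder [ 502.4 -250.7] [36.2 39.3] 85.2 centroid 502.0 -250.8
scene flange ((615.6873779296875, 32.60103225708008), (138.706298828125, 152.36936950683594), 36.500396728515625)
housing ((613.9321899414062, 36.60001754760742), 60.44365310668945)
tabs [[627.4553833007812, 14.096911430358887], [600.6776733398438, 58.67955017089844]] [array([628.98728717,  12.94187622]), array([600.07698079,  58.31766583])] mid [614.0665   36.38823] [614.53213398  35.62977102] ang -59.00967 52.00632 80.44239744415877
((627.8002319335938, 13.742525100708008), (21.477951049804688, 10.742759704589844), 30.43820571899414)
((600.5755004882812, 57.858707427978516), (23.773366928100586, 10.852449417114258), 17.733213424682617)
```

```bash
cat >> h.py <<'E'
from rig import arm,kin
def yawq(deg):
    f=np.radians((deg+90)/2);return [np.cos(f),np.sin(f),0,0]
def wr():
    return np.round(np.r_[arm.read_wrist_force(),arm.read_wrist_torque()],2)
E
python3 - <<'E'
from h import *
q=yawq(120)
for y in(120,150,180,185):
    print(y,kin.ik([614.4,34,42],yawq(y)),kin.ik([504,-258,44],yawq(y)))
arm.movep([614.4,34,170],q);arm.hold(.3)
print(arm.read_clock(),arm.read_position(),arm.read_joint_positions(),wr())
for n in("top","scene"):
    p,d=imaging.read_camera(n);cv2.imwrite(f"pics/{n}_a.png",p[:,:,::-1]);np.savez(f"{n}_a.npz",p=p,d=d)
print(pix("scene",[[614.4,34,170],[614.4,34,76]]),pix("top",[[504,-258,16]]))
a=np.load("scene_a.npz")['p'][160:320,190:390];cv2.imwrite("pics/s_a.png",cv2.resize(a,(750,600),interpolation=cv2.INTER_CUBIC)[:,:,::-1])
E
```

```text
120 [ 0.37226125  0.44076035 -0.34399406  0.         -0.78604191 -1.4194588 ] [-0.12753707  0.37326747 -0.45535705  0.         -0.74217181 -0.91966048]
150 [ 0.37226125  0.44076035 -0.34399406  0.         -0.78604191 -0.89586003] [-0.12753707  0.37326747 -0.45535705  0.         -0.74217181 -0.39606171]
180 [ 0.37226125  0.44076035 -0.34399406  0.         -0.78604191 -0.37226125] [-0.12753707  0.37326747 -0.45535705  0.         -0.74217181  0.12753707]
185 [ 0.37226125  0.44076035 -0.34399406  0.         -0.78604191 -0.28499479] [-0.12753707  0.37326747 -0.45535705  0.         -0.74217181  0.21480353]
2.9833 [614.43593328  33.64718536 170.00999362] [ 3.71674251e-01  3.06654976e-01 -2.10042768e-01 -4.52450866e-06
 -1.05405138e+00 -1.41938901e+00] [-0.27  0.47 -0.3  -0.01 -0.02 -0.04]
[[279.27681585 237.95668994]
 [280.68020087 265.54923321]] [[393.0157455  262.13495972]]
```

View pics/s_a.png

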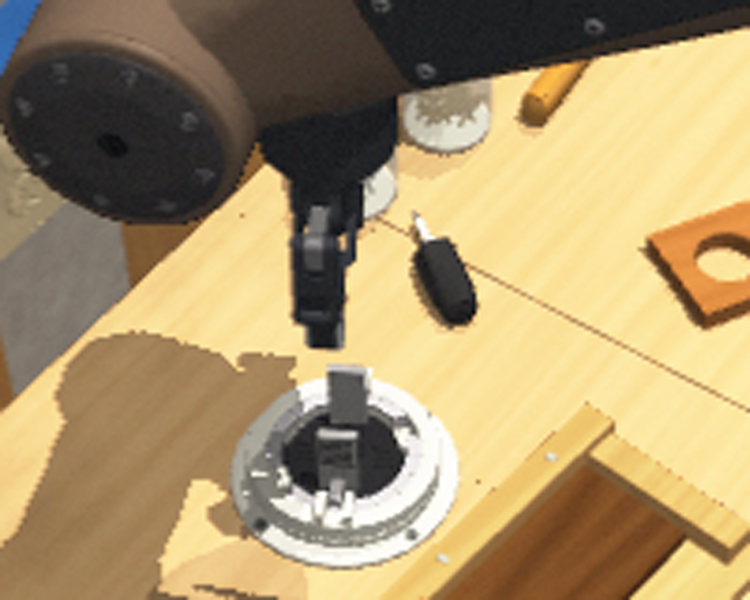

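The fingers are aligned with the tabs, and the holder is now fully lit. I'll remeasure the holder, then descend and squeeze.

Run:
```python
from h import *
for n,(u,v) in(("top",(392,261)),("scene",(383,230))):
    D=np.load(n+"_a.npz");hsv=cv2.cvtColor(D['p'],cv2.COLOR_RGB2HSV)[v-32:v+32,u-32:u+32].astype(int)
    m=((hsv[...,1]>150)&(hsv[...,0]<17)).astype(np.uint8)
    _,l,s,c=cv2.connectedComponentsWithStats(m);m=(l==1+np.argmax(s[1:,4])).astype(np.uint8)
    for c in cv2.findContours(m,cv2.RETR_CCOMP,cv2.CHAIN_APPROX_NONE)[0]:
        if cv2.contourArea(c)<40: continue
        X=ray(n,c.reshape(-1,2)+[u-32,v-32],8)[:,:2].astype(np.float32)
        r=cv2.minAreaRect(X);print(n,np.round(r[0],1),np.round(r[1],1),round(r[2],1),X.mean(0))
    X=cloud(n,D['d'],u-32,u+32,v-32,v+32);b=X[(X[:,2]>12)&(X[:,2]<20)&(np.hypot(X[:,0]-504,X[:,1]+258)<62)]
    r=cv2.minAreaRect(b[:,:2].astype(np.float32));print("depth",len(b),r,np.median(b[:,2]))
q=yawq(120)
arm.servo_line([614.4,34,85],q,feed=120)
print(arm.servo_line([614.4,34,42],q,feed=50,until_force=5),arm.read_position(),wr())
arm.hold(.2);w0=wr()
arm.gripper_close(30);arm.hold(.3)
print(arm.read_clock(),arm.read_width(),arm.read_gripper_force(),arm.read_position(),w0,wr())
```

```text
top [ 508.1 -256.9] [76.3 76.4] 60.9 [ 506.76428 -258.09293]
top [ 507.9 -253.4] [51.3 53.8] 45.0 [ 508.60095 -251.00764]
depth 629 ((507.3818054199219, -256.6373291015625), (80.2011489868164, 80.30704498291016), 60.85986328125) 15.518879465428624
scene [ 506.3 -253.2] [86.9 90.1] 60.5 [ 505.5791  -252.36145]
scene [ 505.3 -252.7] [43.7 34.5] 35.2 [ 505.45334 -252.16547]
depth 489 ((505.177490234375, -251.94879150390625), (84.50627899169922, 85.30136108398438), 60.26699447631836) 14.62737121954204
False [614.66097565  34.04115285  42.26352055] [ 0.66  0.58 -0.09 -0.    0.05  0.03]
5.95 0.47387233845080085 29.646361470222473 [615.47737252  33.70443186  43.90221914] [ 0.24 -0.09 -0.07  0.04 -0.02 -0.01] [-1.52 -2.45 11.53 -0.87  0.74 -0.02]
```

The tabs are fully squeezed, with about 11 N of downward preload. I'll ease that off and turn in small steps, feeling the torque.

Run:
```python
from h import *
q=yawq(120)
arm.servo_line([614.6,33.9,43.7],q,feed=20);arm.hold(.1)
w0=wr();print(arm.read_clock(),arm.read_position(),w0,arm.read_width())
# joint 6 steps from commanded joints
j=np.array(kin.ik([614.6,33.9,43.7],q));
for k in range(1,40):
    d=1.5*k;c=j.copy();c[5]+=np.radians(d);arm.move_joints(c)
    w=wr();e=w-w0
    if k%3==0 or abs(e[5])>.35: print(d,round(np.degrees(arm.read_joint_positions()[5]-j[5]),2),w,arm.read_position().round(1),arm.read_clock())
    if abs(e[5])>.45 or np.hypot(e[0],e[1])>12 or abs(e[2])>15 : print("stop");break
```

```text
6.3 [615.08062126  33.65733058  44.0825577 ] [ 1.42 -4.22  4.67 -1.44 -0.61 -0.  ] 0.464093258972829
4.5 4.46 [ 4.56 -3.22  3.02 -1.29 -1.86 -0.05] [615.9  34.2  44.1] 7.05
9.0 8.96 [ 4.51 -2.76  2.36 -1.37 -1.8  -0.09] [615.8  34.1  44.1] 7.8
13.5 13.47 [ 4.32 -4.01  4.4  -1.32 -1.6  -0.02] [615.7  34.1  44.1] 8.55
18.0 17.96 [ 4.48 -3.99  2.87 -1.39 -1.72 -0.04] [615.8  34.1  44.1] 9.3
22.5 22.46 [ 4.11 -3.26  2.53 -1.29 -1.88 -0.07] [615.9  34.1  44.1] 10.05
27.0 26.96 [ 5.76 -3.58  2.4  -1.2  -1.92 -0.09] [616.   34.2  44.1] 10.8
31.5 31.46 [ 4.45 -3.15  3.71 -1.16 -1.7  -0.06] [615.8  34.2  44.1] 11.55
34.5 34.44 [ 9.22 -6.02  0.59 -2.09 -3.3  -0.42] [617.   34.   44.3] 12.05
36.0 35.89 [ 8.83 -5.02  0.53 -2.   -3.35 -0.95] [617.   34.   44.3] 12.3
stop
```

Contact starts at about 34° and the torque rises steeply, so this is the stop. I'll ease back to 32.5° and lift carefully.

Run:
```python
from h import *
q=yawq(120);j=np.array(kin.ik([614.6,33.9,43.7],q))
# nearest-ik from present may differ in j6 only by yaw; use current j6 minus excess
c=np.array(arm.read_joint_positions());j[5]=c[5]-np.radians(3.4);arm.move_joints(j);arm.hold(.15)
p=np.array(arm.read_position());print(p,wr(),arm.read_width())
r=arm.read_tool_rot()
for z in(46,48,50,53,57):
    s=arm.servo_line([614.6,33.9,z],r,feed=15,until_force=12)
    print(z,s,arm.read_position().round(1),wr())
    if s:break
print(arm.read_clock(),arm.read_width())
```

```text
[615.99159123  34.1581374   44.15375643] [ 5.32 -3.91  2.54 -1.33 -2.06 -0.29] 0.4624885891962967
46 False [615.6  34.1  45.6] [ 7.22 -2.66 -4.5  -1.42 -2.9  -0.33]
48 False [615.7  34.1  47.3] [ 8.92 -3.3  -5.16 -1.58 -3.1  -0.3 ]
50 False [615.6  34.   49.3] [ 8.35 -4.19 -5.17 -1.81 -3.16 -0.24]
53 False [615.6  34.   52.3] [ 8.84 -4.55 -4.59 -1.84 -3.03 -0.2 ]
57 False [614.3  34.2  56.6] [ 1.08 -1.2   2.33  0.07 -0.4   0.06]
14.3333 0.46080667849059487
```

Run:
```python
from h import *
r=arm.read_tool_rot()
s=arm.servo_line([614.6,33.9,75],r,feed=40,until_force=15);print(s,arm.read_position(),wr())
if not s:
    s=arm.servo_line([614.6,33.9,135],r,feed=120,until_force=20);arm.hold(.4)
    print(s,arm.read_position(),wr(),arm.read_width(),arm.read_clock())
    p,d=imaging.read_camera("scene");np.savez("scene_b.npz",p=p,d=d)
    cv2.imwrite("pics/s_b.png",cv2.resize(p[160:320,190:390],(750,600),interpolation=cv2.INTER_CUBIC)[:,:,::-1])
```

```text
False [614.44247547  33.91481691  75.08690303] [-0.18  0.08 -2.58 -0.04 -0.02 -0.08]
False [614.44306699  33.87972232 134.54890182] [ 0.25  0.02 -3.31  0.01  0.01 -0.02] 0.46069347541450234 15.9833
```

View pics/s_b.png

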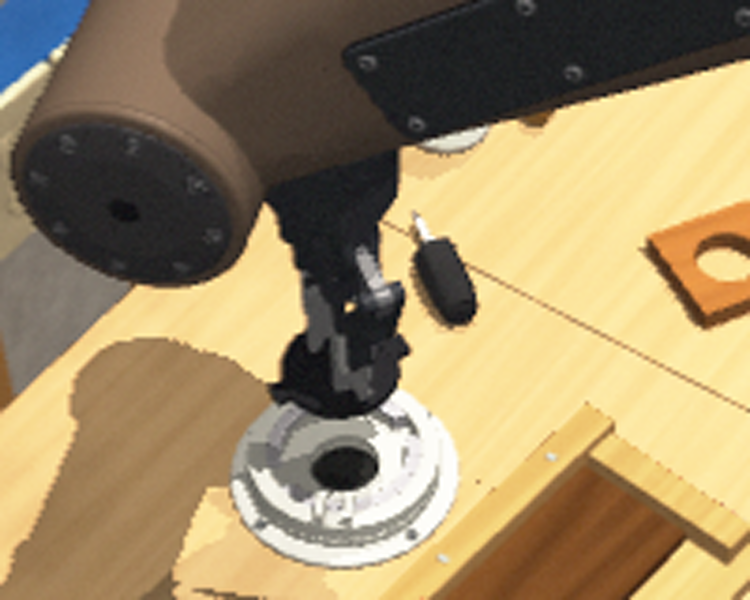

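The cap hangs upright in the gripper and the port is open. Next I'll move it over the holder, then measure cap and holder in both views.

```bash
cat > m.py <<'E'
from h import *
from scipy.optimize import least_squares
def look(tag):
    tcp=np.array(arm.read_position());R=cv2.Rodrigues(np.zeros(3))[0]
    x,y,_,_=arm.read_tool_rot();f=2*np.arctan2(y,x) # tool x dir angle
    out={}
    for n in("scene","top"):
        p,d=imaging.read_camera(n);np.savez(f"{n}_{tag}.npz",p=p,d=d)
        u,v=pix(n,[tcp])[0].astype(int)
        X=cloud(n,d,max(u-60,0),u+60,max(v-60,0),v+60)
        r=np.hypot(X[:,0]-tcp[0],X[:,1]-tcp[1])
        b=X[(r<42)&(abs(X[:,2]-(tcp[2]-30+8))<4)&(r>20)]
        a=np.degrees(np.arctan2(b[:,1]-tcp[1],b[:,0]-tcp[0])-f)%180
        b=b[(a>14)&(a<166)]
        if len(b)>20:
            # outer edge: farthest point per angular bin, R 36
            th=((np.degrees(np.arctan2(b[:,1]-tcp[1],b[:,0]-tcp[0])))//8).astype(int)
            e=np.array([b[th==t][np.argmax(np.hypot(*(b[th==t,:2]-tcp[:2]).T))] for t in set(th) if (th==t).sum()>2])
            e=e[np.hypot(*(e[:,:2]-tcp[:2]).T)>31]
            s=least_squares(lambda q:np.hypot(e[:,0]-q[0],e[:,1]-q[1])-36,tcp[:2],loss='soft_l1')
            print(n,"cap-tcp",(s.x-tcp[:2]).round(1),len(e),"rms",np.sqrt(np.mean(s.fun**2)).round(2),"ztop",np.median(b[:,2]).round(1))
        X=cloud(n,d,0,640,0,480);h=X[(np.hypot(X[:,0]-506,X[:,1]+255)<62)&(X[:,2]>11)&(X[:,2]<21)]
        rr=cv2.minAreaRect(h[:,:2].astype(np.float32));print(n,"holder",len(h),np.round(rr[0],1),np.round(rr[1],1))
E
python3 - <<'E'
from m import *
r=arm.read_tool_rot()
look("c")
arm.movep([507,-255,135],r);arm.servo_line([507,-255,95],r,feed=100);arm.hold(.3)
print(arm.read_clock(),arm.read_position(),wr());look("d")
p=np.load("scene_d.npz")['p'];u,v=pix("scene",[[507,-255,60]])[0].astype(int)
cv2.imwrite("pics/s_d.png",cv2.resize(p[v-60:v+60,u-75:u+75],(750,600),interpolation=cv2.INTER_CUBIC)[:,:,::-1]);print(u,v)
E
```

```text
scene cap-tcp [-2.4  3. ] 26 rms 1.76 ztop 111.1
scene holder 556 [ 506.3 -253.6] [83.8 84.5]
top cap-tcp [-0.7  1.5] 14 rms 0.76 ztop 112.4
top holder 707 [ 507.3 -256.8] [80.4 80.7]
18.1583 [ 507.31424459 -255.06821962   95.57748866] [-1.45 -0.63 -2.27  0.    0.02  0.03]
scene cap-tcp [-2.3  4.2] 25 rms 1.41 ztop 71.9
scene holder 386 [ 505.6 -253. ] [84.9 83.2]
top holder 85 [ 477.  -240.1] [79.3 19.5]
385 214
```

View pics/s_d.png

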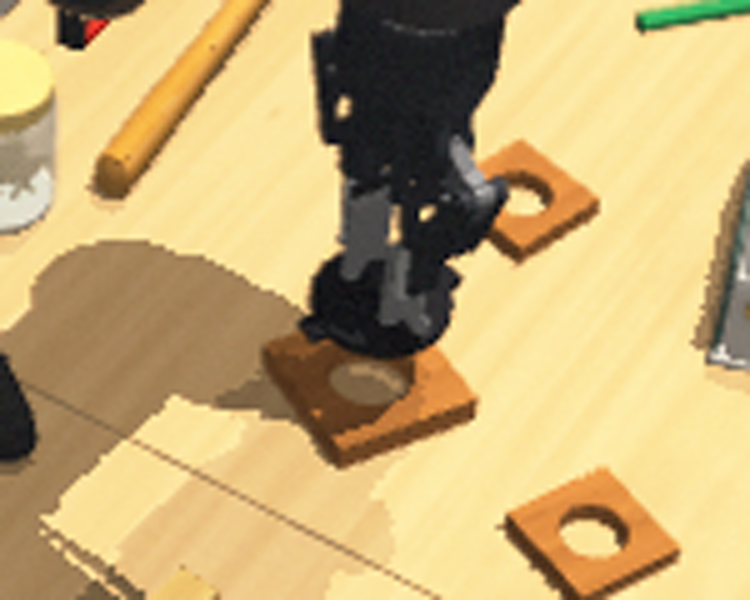

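The picture shows the cap hanging over the big holder, with its hole partly visible below. Both views agree that the cap needs about (+0.6, −2.5) mm. I'll descend with force sensing.

Run:
```python
from h import *
r=arm.read_tool_rot();c=np.array([507.6,-257.5])
arm.servo_line([*c,62],r,feed=60);arm.hold(.15);w0=wr();print(w0,arm.read_position())
offs=[(0,0)]+[(a*np.cos(t),a*np.sin(t)) for a in(1.5,3) for t in np.arange(0,6.28,np.pi/3 if a<2 else np.pi/4)]
for o in offs:
    t=c+o
    if tuple(o)!=(0,0): arm.servo_line([*t,57.5],r,feed=30)
    s=arm.servo_line([*t,50.5],r,feed=20,until_force=6)
    p=np.array(arm.read_position());print(np.round(o,1),s,p.round(1),wr()-w0,arm.read_clock())
    if p[2]<52.5: print("in");break
    if arm.read_clock()>40: break
```

```text
[ 0.03 -0.86 -1.7   0.02  0.01 -0.  ] [ 507.89319604 -257.55052587   62.38993283]
[0 0] False [ 507.6 -257.5   50.5] [-0.23  0.59 -1.3  -0.05  0.01  0.04] 19.8333
in
```

The plug is in the hole on the first try with no lateral force. Now I'll lower it to contact.

Run:
```python
from h import *
r=arm.read_tool_rot();c=np.array([507.6,-257.5])
s=arm.servo_line([*c,45],r,feed=12,until_force=5);p=np.array(arm.read_position());print(s,p.round(1),wr(),arm.read_clock())
```

```text
True [ 507.7 -257.6   46.2] [-0.88  0.48  6.21  0.33  0.3  -0.06] 20.25
```

Run:
```python
from h import *
r=arm.read_tool_rot()
arm.release();arm.hold(.3);print(arm.read_width(),wr(),arm.read_position())
p=arm.read_position();arm.servo_line([p[0],p[1],180],r,feed=100,until_force=15)
arm.movep([400,-480,230],r);arm.hold(.3)
print(arm.read_clock(),arm.read_position(),wr())
for n,w in(("top",(340,210,460,310)),("scene",(320,150,470,270))):
    P,d=imaging.read_camera(n);X=cloud(n,d,*[w[0],w[2],w[1],w[3]])
    X=X[np.hypot(X[:,0]-507,X[:,1]+256)<60]
    for lo,hi in((11,20),(20,29),(68,90)):
        b=X[(X[:,2]>lo)&(X[:,2]<hi)]
        if len(b)>5: print(n,lo,len(b),np.median(b[:,2]).round(1),np.percentile(b[:,2],[10,90]).round(1),cv2.minAreaRect(b[:,:2].astype(np.float32)))
    cv2.imwrite(f"pics/{n}_f.png",cv2.resize(P[w[1]:w[3],w[0]:w[2]],(720,600) if n=="top" else (750,600),interpolation=cv2.INTER_CUBIC)[:,:,::-1])
```

```text
0.9995200877295447 [-0.24 -0.55  0.14  0.03  0.03  0.01] [ 506.84739679 -257.31711271   45.20186379]
23.8583 [ 400.75333631 -479.18032644  229.94829194] [-0.27 -0.21 -0.6  -0.05  0.01  0.  ]
top 11 365 16.2 [12.6 19.3] ((506.42431640625, -258.3360900878906), (85.56351470947266, 80.66375732421875), 60.53224182128906)
top 20 450 23.6 [20.8 27.1] ((505.77862548828125, -256.9725341796875), (87.39759826660156, 77.33421325683594), 60.1603889465332)
top 68 68 77.0 [73.5 81.8] ((505.05389404296875, -256.4640808105469), (23.64238739013672, 58.750179290771484), 62.19630432128906)
scene 11 282 15.0 [12.  18.9] ((505.5188293457031, -254.04110717773438), (89.10238647460938, 84.31749725341797), 60.79405212402344)
scene 20 262 22.7 [20.6 26.2] ((504.4458923339844, -250.0873565673828), (77.44672393798828, 78.83256530761719), 36.371437072753906)
scene 68 68 74.2 [69.6 77.3] ((504.016845703125, -252.6111602783203), (24.344436645507812, 60.17750549316406), 62.8170051574707)
```

View pics/scene_f.png

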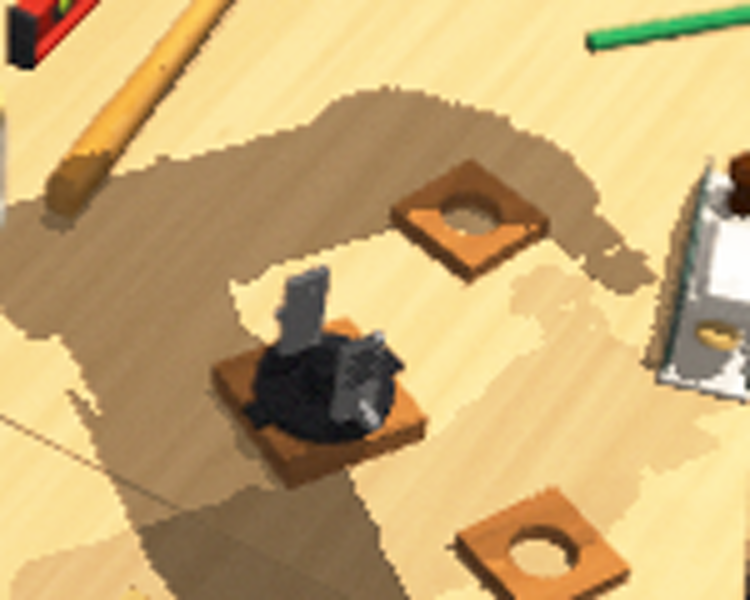

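The cap sits flat and upright in the large holder, its disc on the block, and the gripper is clear. I'll hand it in.

```bash
python3 -c "
from rig import arm
print(arm.finish_job())"
```

```text
the job is handed in; nothing more can be done
None
```

The dust port is open and its cap is parked upright in the largest holder, plug home and released; the job was handed in at about 24 s (limit 64 s), and no verdict was returned.

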